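Set a stool leg to the marked length with its spring plunger

ROBOT

A 6-joint arm with a two-finger parallel gripper is mounted at the origin on the work surface. World frame = base frame: x ahead of the robot, y to its left, z up, the work surface at z = 0. Lengths are in m, angles in rad, forces in N, time in s.
With the tool pointing down it reaches from about 0.3 to 0.775 m from the base axis. Payload 14.6 kg.
Tool frame: the origin (TCP) lies between the finger pads; the fingertips stand 22 mm ahead of it and the grasp point (between the pads) lies 3 mm ahead of it; z points along the fingers, y is the line along which they close (so a half turn about z gives the same grasp; the last joint's range is limited). The gripper opens to 94 mm and grips with 3 to 60 N. Pads are 16 mm wide; open, the fingers measure 119 mm over their backs; the gripper's body (75 mm by 177 mm) begins 78 mm behind the grasp point.
Start: joints at [-1.218, 0.3, 1.521, -0, 1.321, -0.067], TCP at [0.224, -0.502, 0.227] pointing down, gripper open.
Joint ranges: [-3.03, 3.03], [-0.79, 2.21], [0.23, 2.52], [-1.04, 4.18], [0, 3.07], [-2.55, 2.55]. Speed limits (rad/s): [2.22, 2.22, 2.57, 3.14, 3.14, 3.14].

INTERFACE

Orientations are given as [roll, pitch, yaw] about the fixed x, y, z axes, in that order (R = Rz(yaw) Ry(pitch) Rx(roll)).
In Python, from station import sensors, imaging, sign_off gives the robot as it stands.
- The arm moves only by the tool move_arm, never from a script. Its arguments are lists of equal length, an entry for each row: "hand": the finger opening in cm, from 0 to 9.4; "dp": the shift along the tool's x, y, z in cm, a list of three; "yaw": the turn about the tool's z in degrees. In form: {"hand": [hand, ...], "dp": [[dx, dy, dz], ...], "yaw": [yaw, ...]}. A call has 1 to 12 rows; each row shifts and turns the commanded pose from where the row before left it, along the tool's axes as they then stand; what a row does not reach is not made up. A row lasts 1/10 s, in which the tool goes at most 50 mm and 8.59 degrees, less where a joint would pass 70% of its speed; a pose out of reach is approached as far as the arm can. A call is refused whole if a number of a shift passes 5 or a number of a turn 8.59, either way. A call with a gripper value outside its range is refused whole. The fingers move at their own pace and stop on an object; "grip_force" is the grip in N (left out, the last holds). Time passes only in rows, so rows that do not move let the fingers close. It gives the time, the measured TCP pose, the force, the opening and the grip force at its end, in the units of the state.
- sensors.get_state(): the state, without advancing time (a new reading comes with each control period).
- imaging.get_image(name): name is "side" or "top"; returns the picture (480x640x3 uint8, red, green, blue); there is no depth.
- imaging.camera_model(name): a dict with "fovy" (degrees; the focal length in pixels is half the picture's height over the tangent of half this angle, whatever the lens; pixels are square), "cx", "cy" (the principal point, pixels), "k1" (the pictures are not rectified: a ray, as slopes to the right and down, at radius r is drawn at 1 + k1 r^2 times it, then the intrinsics apply), "xyz" and "attitude" of the camera in the world. Camera axes: x right, y down, z forward; pixel columns grow to the right and rows downward; lengths in m; the calibration is good to about 2 mm. A picture is of the moment at which its call begins. camera_model takes no time and is no camera call.
- sign_off(): hands the job in; it is judged then, once.
The state is a dict: "clock": time; "joints": joint angles; "joint_velocities": joint speeds; "joint_efforts": joint torques, N m; "ee_pos": TCP position; "orientation": TCP orientation; "contact_force": force on the tool from outside, world axes, zero at the start; "ft_torque": the same for the moment, N m; "opening": finger opening in m; "grip_force": force on a finger pad.
Only numpy, scipy, OpenCV 4.12 (cv2) and the standard library are available. Lean on these libraries where they do the work, as an engineer would, in place of code of your own. Each camera call takes 0.05 s, during which the arm holds its last target. There are 200 camera calls.

TASK

The telescopic leg of a clinic stool lies in the blue bench cradle: pull its black plunger knob up, slide the cream sleeve along the tube to the hole beside the red peg, and let the spring drive the pin fully home in that hole. Be gentle with the pin: never shove or press it hard against the tube. Let go of the knob at the end, and leave the bottle, the jar and the carton where they stand.

Things in the scene. Friction and masses are not known exactly. Their poses are not given: they have to be found in the camera images.
- cradle: Blue steel bench cradle fixed to the table, base plate 130 x 460 x 12 mm, holding the leg on its y axis. Origin: on the table under the leg's centre line; z up. Rubber foot and clamp (jaws up to 62 mm high, black clamp knob to +x) lie at y = -133 to -205 mm; the sleeve is towards +y.
- tube_top (a point): Fixed point of the cradle (axes as the cradle's) at its origin, 57.5 mm up: level with the top face of the 25 mm square aluminium tube. Four round holes, 9.6 mm wide, lie nominally 0, 30, 60, 90 mm from here towards the foot (-y), a long slot 33.6 x 9.6 mm at +41 mm. The tube was clamped by hand: all lie together a few mm off along y (up to 8 mm); find the true place by feel.
- red_peg: Upright red peg (8 mm shank, 16 mm head, 32 mm tall) on the cradle's base plate, 45 mm to the +x side of the tube's centre line, at the nominal y of the wanted hole. Like white pegs stand at the other three holes; which one is red varies. Origin: centre of its underside; axes as the cradle's.
- pin: Steel plunger pin, 8 mm diameter, pointing down from the knob. Origin: centre of its flat tip; axes as the cradle's. It starts down in the long slot. Home, the tip is 8 mm below the tube's top face (49.5 mm above the table).
- knob (a point): Centre of the round black plunger knob (yellow spot on top), 26 mm diameter, 24 mm tall, upright, 43.5 mm above the pin's tip; pin and knob move as one. Home, its centre is 93 mm above the table; below it a steel boss, 22 mm diameter, fixed to the sleeve, stands 61.5 to 78 mm above the table on the sleeve's top face. The sleeve can be moved along by knob or boss.
- plunger (a joint): How far the plunger is pulled up, in m: 0 = fully home, about 0.008 = tip resting on the tube's top face between holes, 0.015 = end of travel. The spring pushes it down with 9 N at 0 and 13 N at full travel.
- sleeve (a joint): Travel of the cream sleeve (33 mm square, 200 mm long, carries the plunger) along the tube in m, growing towards the foot (the cradle's -y): 0 puts the pin at the cradle's y = +40 mm, 0.04 at y = 0. Range -0.014 to 0.143. It slides with about 2 N friction, plus about 5 N while the pin rubs on the tube.
- amber_bottle: Bystander: amber medicine bottle, 52 mm across, 115 mm tall, standing on the table at the cradle's +x side. Origin: centre of its underside.
- pill_jar: Bystander: white jar with a blue label, 60 mm across, 70 mm tall, at the cradle's +x side. Origin: centre of its underside.
- carton: Bystander: white and green carton, 60 x 110 x 35 mm, at the cradle's -x side. Origin: centre of its underside.

How it is judged:
On the way, in this order (a step that is already met when the one before it is completed fails the run):
1. the plunger is pulled up clear of the tube (value of joint plunger above 0.0095 m), for 0.1 s.
2. the pin has dropped fully home in the hole beside the red peg (value of joint plunger below 0.002 m and y of pin in the frame of red_peg between -0.011 and 0.011 m), for 0.2 s.
At the end, for the whole second after the job is handed in: The plunger pin is fully home (within 2 mm) in the hole beside the red peg (pin within 11 mm of the peg along the tube; the holes are 30 mm apart), the sleeve at rest and the knob let go (all of step 2 and velocity of joint sleeve between -0.003 and 0.003 m/s); the robot touches nothing.
It fails at once if the pin is shoved or pressed against the tube with more than 25 N (contact force between pin and cradle above 25 N).
It fails at once if the bottle is moved by more than 20 mm (distance of amber_bottle from where it was at the start of the episode above 0.02 m).
It fails at once if the jar is moved by more than 20 mm (distance of pill_jar from where it was at the start of the episode above 0.02 m).
It fails at once if the carton is moved by more than 20 mm (distance of carton from where it was at the start of the episode above 0.02 m).
It also fails if it takes over 48 s, if anything falls off the work surface, if the arm or the gripper's body presses on something with over 40 N, if the wrist force passes 120 N, or if a joint passes its speed limit or range.

## Working session

There is one attempt and no reset: what is moved stays moved. The work goes in short steps, Python scripts to look and compute and a tool call to move; the robot and the scene stay as the last step left them, time stands still between calls to the robot, and variables do not carry over. Pictures are saved under pics/ and viewed, at most 10 in all, crops included, and the job is handed in when it is done.

Besides the shell and the picture viewer there is one more tool, called after "Emit:" as name(argument=value, ...), one argument or row to a line, values as JSON. move_arm: Moves the arm, as the interface text tells. Its arguments: {"type":"object","properties":{"hand":{"type":"array"},"dp":{"type":"array"},"yaw":{"type":"array"},"grip_force":{"type":"number"}},"required":["hand","dp","yaw"]}

```bash
mkdir -p pics; cat > h.py <<'E'
import numpy as np, cv2
from station import sensors, imaging
from scipy.spatial.transform import Rotation as R
def ray(name,u,v):
    m=imaging.camera_model(name); f=240/np.tan(np.radians(m['fovy'])/2)
    d=np.array([(u-m['cx'])/f,(v-m['cy'])/f]); s=d.copy()
    for _ in range(20): s=d/(1+m['k1']*(s@s))
    w=R.from_euler('xyz',m['attitude']).as_matrix()@np.array([s[0],s[1],1])
    return np.array(m['xyz']),w
def onz(name,u,v,z):
    o,w=ray(name,u,v); return o+w*(z-o[2])/w[2]
def snap(name,fn):
    im=imaging.get_image(name); cv2.imwrite('pics/'+fn,im[:,:,::-1]); return im
E
python3 - <<'E'
from h import *
for n in('top','side'): snap(n,n+'1.png'); print(imaging.camera_model(n))
print(sensors.get_state())
E
```

```text
{'fovy': 50.64115923962552, 'cx': 324.13865277212676, 'cy': 247.826730825052, 'k1': -0.05451193857425307, 'xyz': array([0.49977961, 0.08104587, 0.76980854]), 'attitude': array([-3.04250169e+00, -2.55213444e-03, -1.58488106e+00])}
{'fovy': 44.2997388782928, 'cx': 319.16916297945374, 'cy': 247.3660748139968, 'k1': -0.05321603503119958, 'xyz': array([ 0.36341986, -0.39055359,  0.67728178]), 'attitude': array([-2.40365244, -0.00950929, -0.42074783])}
{'clock': 0.1, 'joints': array([-1.21757786e+00,  3.00379881e-01,  1.52149855e+00, -1.56684509e-05,
        1.32069464e+00, -6.66033687e-02]), 'joint_velocities': array([ 0.00179224, -0.00320175, -0.00082971,  0.00014252,  0.00021736,
        0.00095161]), 'joint_efforts': array([-4.18286054e-04, -5.32650733e+01, -3.53285694e+01,  7.08905957e-02,
        2.34738778e-02, -6.66211849e-05]), 'ee_pos': array([ 0.22410013, -0.50205028,  0.22697127]), 'orientation': array([-3.14061340e+00, -5.01073365e-05,  4.19825701e-01]), 'contact_force': array([-0.96986568, -0.21989069, -0.12837557]), 'ft_torque': array([ 0.0168997 , -0.06744339, -0.05006957]), 'grip_force': 0.0, 'opening': 0.0941632019802436}
```

View pics/top1.png

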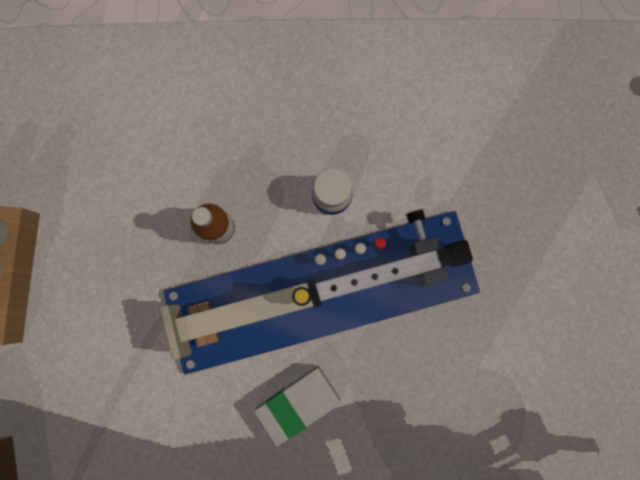

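View pics/side1.png

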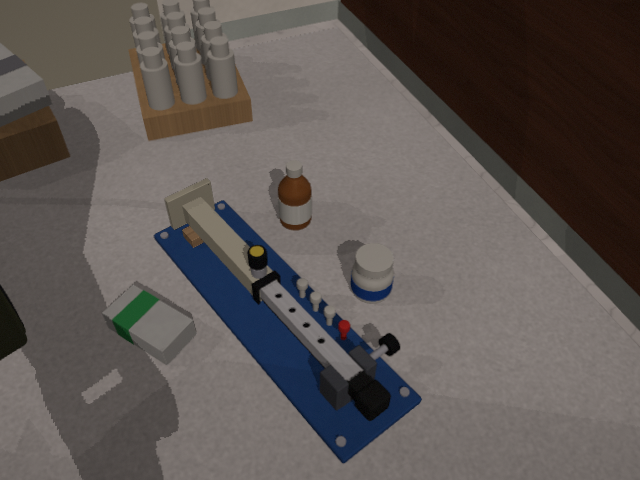

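The red peg is the one nearest the foot, at top (380,243) and side (344,327). The knob spot is at top (302,296) and side (257,254), and the four holes in top run from (334,288) to (395,271).

```bash
cat > m.py <<'E'
from h import *
im=cv2.imread('pics/top1.png'); hsv=cv2.cvtColor(im,cv2.COLOR_BGR2HSV); g=hsv[...,2].astype(float)
def cen(mask,u,v,r):
    ys,xs=np.mgrid[v-r:v+r+1,u-r:u+r+1]; w=mask[v-r:v+r+1,u-r:u+r+1].astype(float); return (xs*w).sum()/w.sum(),(ys*w).sum()/w.sum(),w.sum()
yel=(abs(hsv[...,0].astype(int)-25)<8)&(hsv[...,1]>150)&(hsv[...,2]>90)
red=((hsv[...,0]<8)|(hsv[...,0]>172))&(hsv[...,1]>150)&(hsv[...,2]>60)
P={}
c=cen(yel,302,296,10);print(c);P['knob']=onz('top',*c[:2],.105)
c=cen(red,380,243,8);print(c);P['red']=onz('top',*c[:2],.044)
for i,(u,v) in enumerate([(334,288),(354,282),(375,276),(395,271)]):
    w=np.clip(130-g,0,None); w[g>100]=0
    c=cen(w,u,v,5);P['h%d'%i]=onz('top',*c[:2],.0575)
for i,(u,v) in enumerate([(320,259),(340,254),(360,248)]):
    P['w%d'%i]=onz('top',u,v,.044)
a=[onz('top',u,v,.012) for u,v in [(173,296),(191,365),(466,288),(447,222)]]
P['base']=np.mean(a,0)
ax=P['h3']-P['h0'];ax/=np.linalg.norm(ax[:2]);b=(a[2]+a[3]-a[0]-a[1])/2;b/=np.linalg.norm(b)
print('ax',ax,b,np.degrees(np.arctan2(b[1],b[0])))
n=np.array([-b[1],b[0],0])
for k,p in P.items(): print(k,p.round(4),'along',(b@(p-P['base'])).round(4),'across',(n@(p-P['base'])).round(4))
im=cv2.imread('pics/side1.png');hsv=cv2.cvtColor(im,cv2.COLOR_BGR2HSV)
yel=(abs(hsv[...,0].astype(int)-25)<8)&(hsv[...,1]>150)&(hsv[...,2]>90)
c=cen(yel,257,252,10);print('side knob',onz('side',*c[:2],.105))
for u,v in [(278,296),(292,311),(306,325),(321,341)]:print('side hole',(p:=onz('side',u,v,.0575)).round(4),(b@(p-P['base'])).round(4))
E
python3 m.py
```

```text
(np.float64(301.3354037267081), np.float64(295.72049689440996), np.float64(161.0))
(np.float64(379.8791208791209), np.float64(242.82417582417582), np.float64(91.0))
ax [ 0.25201132 -0.96772429  0.        ] [ 0.25098188 -0.96799178  0.        ] -75.46437753334513
knob [0.5034 0.1091 0.105 ] along -0.0246 across 0.0013
red [ 0.578  -0.0022  0.044 ] along 0.1019 across 0.0456
h0 [0.5144 0.0663 0.0575] along 0.0196 across 0.0012
h1 [0.5219 0.0372 0.0575] along 0.0496 across 0.0011
h2 [0.5295 0.0083 0.0575] along 0.0795 across 0.0012
h3 [ 0.537  -0.0205  0.0575] along 0.1093 across 0.0013
w0 [0.5559 0.0843 0.044 ] along 0.0125 across 0.0459
w1 [0.5627 0.0555 0.044 ] along 0.0421 across 0.0452
w2 [0.5709 0.0266 0.044 ] along 0.0722 across 0.0459
base [0.5083 0.0849 0.012 ] along 0.0 across 0.0
side knob [0.50341052 0.10965748 0.105     ]
side hole [0.5137 0.064  0.0575] 0.0216
side hole [0.5213 0.034  0.0575] 0.0526
side hole [0.5293 0.0066 0.0575] 0.0811
side hole [ 0.5368 -0.023   0.0575] 0.1117
```

Emit:
move_arm(
  hand=[6, 6, 6, 6, 6, 6, 6, 6, 6, 6, 6, 6],
  dp=[
    [0, 0, 0],
    [0, 0, 0],
    [2.1, -2.6, 0],
    [2.1, -2.6, 0],
    [2.1, -2.6, 0],
    [2.1, -2.6, 0],
    [2.1, -2.6, 0],
    [2.1, -2.6, 0],
    [2.1, -2.6, 0],
    [2.1, -2.6, 0],
    [2.1, -2.6, 0],
    [2.1, -2.6, 0],
  ],
  yaw=[5, 4.5, 0, 0, 0, 0, 0, 0, 0, 0, 0, 0],
)

```text
clock: 1.3
ee_pos: [0.3623, -0.1965, 0.2273]
orientation: [-3.141, 0.0, 0.254]
contact_force: [0.2, 0.1, 0.6]
opening: 0.0603
grip_force: 0.0
```

Emit:
move_arm(
  hand=[5, 5, 5, 5, 5, 5, 5, 5, 5, 5, 5],
  dp=[
    [2.1, -2.6, 0],
    [2.1, -2.6, 0],
    [2.1, -2.6, 0],
    [2.1, -2.6, 0],
    [2.1, -2.6, 0],
    [2.1, -2.6, 0],
    [2.1, -2.6, 0],
    [2.1, -2.6, 0],
    [2.1, -2.6, 0],
    [2.1, -2.6, 0],
    [0, 0, 0],
  ],
  yaw=[0, 0, 0, 0, 0, 0, 0, 0, 0, 0, 0],
)

```text
clock: 2.4
ee_pos: [0.5006, 0.1092, 0.2268]
orientation: [-3.141, 0.001, 0.257]
contact_force: [0.9, -1.1, -0.5]
opening: 0.0503
grip_force: 0.0
```

Emit:
move_arm(
  hand=[5, 5, 5, 5, 5, 5, 5, 5],
  dp=[
    [0.28, 0.05, 2],
    [0, 0, 2.5],
    [0, 0, 2.5],
    [0, 0, 2],
    [0, 0, 2],
    [0, 0, 1.2],
    [0, 0, 0.6],
    [0, 0, 0],
  ],
  yaw=[0, 0, 0, 0, 0, 0, 0, 0],
  grip_force=20,
)

```text
clock: 3.2
ee_pos: [0.5027, 0.1066, 0.0992]
orientation: [-3.142, 0.001, 0.254]
contact_force: [1.3, 0.0, 0.1]
opening: 0.0499
grip_force: 0.0
```

Emit:
move_arm(
  hand=[4, 3.5, 3, 2.8, 2.6, 2.4, 2.2, 2.0, 2.0, 2.0],
  dp=[
    [0, 0, 0],
    [0, 0, 0],
    [0, 0, 0],
    [0, 0, 0],
    [0, 0, 0],
    [0, 0, 0],
    [0, 0, 0],
    [0, 0, 0],
    [0, 0, 0],
    [0, 0, 0],
  ],
  yaw=[0, 0, 0, 0, 0, 0, 0, 0, 0, 0],
)

```text
clock: 4.2
ee_pos: [0.503, 0.1069, 0.0998]
orientation: [-3.142, -0.001, 0.254]
contact_force: [-0.1, 2.0, 5.1]
opening: 0.0256
grip_force: 20.0
```

```bash
python3 - <<'E'
from h import *
im=snap('side','side2.png'); cv2.imwrite('pics/s2c.png',cv2.resize(im[150:400,150:450,::-1],None,fx=2,fy=2)); s=sensors.get_state(); print(s['ee_pos'],s['contact_force'],s['opening'],s['grip_force'])
E
```

```text
[0.50304315 0.10687526 0.0997267 ] [-1.79765819  1.61601721  6.16858817] 0.025613529614093508 20.00088930130005
```

View pics/s2c.png

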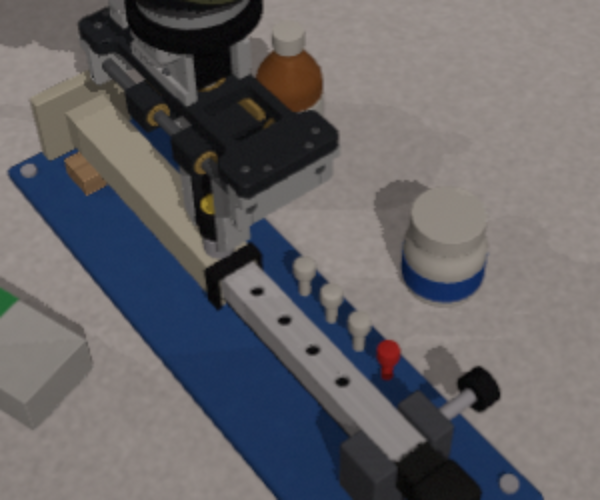

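The knob is held between the pads (about (215,210) in the crop), with the bottle and jar clear. Now I'll lift it.

Emit:
move_arm(
  hand=[2, 2, 2, 2, 2, 2, 2, 2],
  dp=[
    [0, 0, 0],
    [0, 0, 0],
    [0, 0, -0.3],
    [0, 0, -0.3],
    [0, 0, -0.3],
    [0, 0, -0.3],
    [0, 0, 0],
    [0, 0, 0],
  ],
  yaw=[0, 0, 0, 0, 0, 0, 0, 0],
  grip_force=40,
)

```text
clock: 5.05
ee_pos: [0.5028, 0.1068, 0.1105]
orientation: [-3.141, 0.0, 0.254]
contact_force: [6.1, 3.4, -11.4]
opening: 0.0251
grip_force: 40.0
```

Emit:
move_arm(
  hand=[2, 2, 2, 2, 2, 2, 2, 2, 2],
  dp=[
    [0, 0, -0.15],
    [0, 0, 0],
    [0, 0.3, 0],
    [0, 0.6, 0],
    [0, 0.8, 0],
    [0, 0.8, 0],
    [0, 0.8, 0],
    [0, 0.4, 0],
    [0, 0, 0],
  ],
  yaw=[0, 0, 0, 0, 0, 0, 0, 0, 0],
)

```text
clock: 5.95
ee_pos: [0.5122, 0.0705, 0.1119]
orientation: [3.141, 0.001, 0.253]
contact_force: [7.0, -0.3, -12.7]
opening: 0.0251
grip_force: 40.0
```

Emit:
move_arm(
  hand=[2, 2, 2, 2, 2, 2, 2, 2, 2, 2, 2, 2],
  dp=[
    [0, 0.4, 0],
    [0, 0.8, 0],
    [0, 1, 0],
    [0, 1, 0],
    [0, 1, 0],
    [0, 1, 0],
    [0, 1, 0],
    [0, 1, 0],
    [0, 0.8, 0],
    [0, 0.6, 0],
    [0, 0.4, 0],
    [0, 0, 0],
  ],
  yaw=[0, 0, 0, 0, 0, 0, 0, 0, 0, 0, 0, 0],
)

```text
clock: 7.15
ee_pos: [0.5348, -0.0164, 0.1118]
orientation: [-3.141, 0.001, 0.254]
contact_force: [8.4, -0.3, -13.0]
opening: 0.0252
grip_force: 40.0
```

```bash
python3 - <<'E'
from h import *
im=snap('side','side3.png'); cv2.imwrite('pics/s3c.png',cv2.resize(im[150:450,150:450,::-1],None,fx=2,fy=2)); s=sensors.get_state(); print(s['ee_pos'],s['contact_force'],s['opening'],s['grip_force'])
b=np.array([.25098,-.96799]);print('along',b@(s['ee_pos'][:2]-[.5083,.0849]))
E
```

```text
[ 0.53475209 -0.0163918   0.11175615] [  7.29948406  -0.02424465 -13.00594622] 0.02574276497372421 39.996267557144165
along 0.10468839343455873
```

View pics/s3c.png

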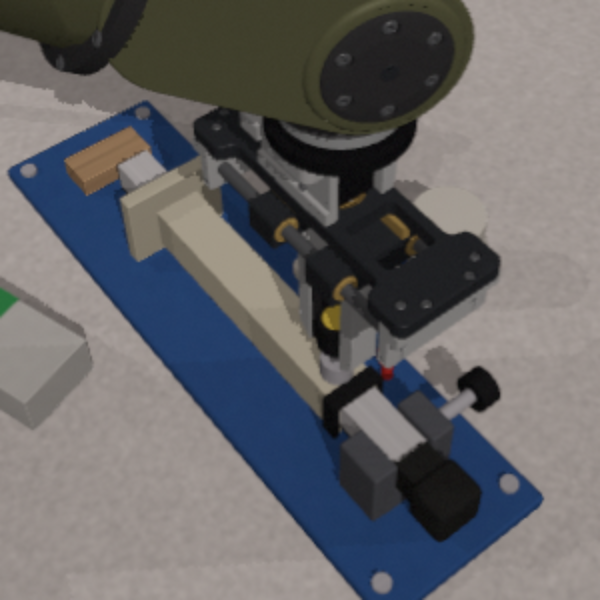

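Emit:
move_arm(
  hand=[2, 2, 2, 2, 2],
  dp=[
    [0, 0, 0.1],
    [0, 0, 0.1],
    [0, 0, 0.05],
    [0, 0, 0.05],
    [0, 0, 0],
  ],
  yaw=[0, 0, 0, 0, 0],
)

```text
clock: 7.7
ee_pos: [0.5347, -0.0163, 0.1089]
orientation: [3.141, 0.0, 0.254]
contact_force: [7.1, -0.3, -11.8]
opening: 0.0253
grip_force: 40.0
```

Emit:
move_arm(
  hand=[2, 2],
  dp=[
    [0, 0, 0.05],
    [0, 0, 0],
  ],
  yaw=[0, 0],
)

```text
clock: 7.9
ee_pos: [0.5347, -0.0163, 0.1084]
orientation: [3.142, 0.001, 0.254]
contact_force: [7.3, 0.2, -12.3]
opening: 0.0253
grip_force: 40.0
```

Emit:
move_arm(
  hand=[2, 2],
  dp=[
    [0, 0, 0.05],
    [0, 0, 0],
  ],
  yaw=[0, 0],
)

```text
clock: 8.1
ee_pos: [0.5347, -0.0163, 0.1079]
orientation: [3.142, 0.001, 0.254]
contact_force: [7.5, 0.5, -12.2]
opening: 0.0255
grip_force: 40.0
```

Emit:
move_arm(
  hand=[2, 2],
  dp=[
    [0, 0, 0.03],
    [0, 0, 0],
  ],
  yaw=[0, 0],
)

```text
clock: 8.3
ee_pos: [0.5348, -0.0163, 0.1078]
orientation: [3.141, 0.0, 0.254]
contact_force: [6.1, -0.2, -9.4]
opening: 0.0254
grip_force: 40.0
```

Contact with the tube is starting, so I'll release the knob and leave the fingers loosely around it.

Emit:
move_arm(
  hand=[3.2, 3.2, 3.2, 3.2, 3.2],
  dp=[
    [0, 0, 0],
    [0, 0, 0],
    [0, 0, 0],
    [0, 0, 0],
    [0, 0, 0],
  ],
  yaw=[0, 0, 0, 0, 0],
)

```text
clock: 8.8
ee_pos: [0.5348, -0.0161, 0.1087]
orientation: [3.142, -0.0, 0.254]
contact_force: [0.6, 0.1, -1.0]
opening: 0.032
grip_force: 0.0
```

Emit:
move_arm(
  hand=[3.2, 3.2, 3.2, 3.2, 3.2, 3.2],
  dp=[
    [0, 0.05, 0],
    [0, 0.05, 0],
    [0, 0.05, 0],
    [0, 0.05, 0],
    [0, 0.05, 0],
    [0, 0, 0],
  ],
  yaw=[0, 0, 0, 0, 0, 0],
)

```text
clock: 9.4
ee_pos: [0.5354, -0.0186, 0.1086]
orientation: [-3.142, 0.0, 0.254]
contact_force: [-0.4, 0.0, -1.3]
opening: 0.0321
grip_force: 0.0
```

Emit:
move_arm(
  hand=[3.2, 3.2, 3.2, 3.2, 3.2, 3.2],
  dp=[
    [0, 0.05, 0],
    [0, 0.05, 0],
    [0, 0.05, 0],
    [0, 0.05, 0],
    [0, 0, 0],
    [0, 0, 0],
  ],
  yaw=[0, 0, 0, 0, 0, 0],
)

```text
clock: 10.0
ee_pos: [0.5357, -0.0198, 0.1086]
orientation: [-3.14, 0.0, 0.254]
contact_force: [-1.2, 7.0, 1.0]
opening: 0.0322
grip_force: 3.2
```

Emit:
move_arm(
  hand=[3.2, 3.2, 3.2, 3.2],
  dp=[
    [0, 0.05, 0],
    [0, 0.05, 0],
    [0, 0, 0],
    [0, 0, 0],
  ],
  yaw=[0, 0, 0, 0],
)

```text
clock: 10.4
ee_pos: [0.536, -0.0208, 0.1086]
orientation: [-3.141, 0.0, 0.254]
contact_force: [-0.8, 6.1, 1.4]
opening: 0.0322
grip_force: 3.0
```

Emit:
move_arm(
  hand=[3.2, 3.2, 3.2, 3.2],
  dp=[
    [0, 0.05, 0],
    [0, 0.05, 0],
    [0, 0, 0],
    [0, 0, 0],
  ],
  yaw=[0, 0, 0, 0],
)

```text
clock: 10.8
ee_pos: [0.5362, -0.0218, 0.1085]
orientation: [-3.14, 0.0, 0.254]
contact_force: [-0.3, 6.2, -0.3]
opening: 0.0323
grip_force: 2.8
```

Emit:
move_arm(
  hand=[3.2, 3.2, 3.2],
  dp=[
    [0, 0.04, 0],
    [0, 0.04, 0],
    [0, 0, 0],
  ],
  yaw=[0, 0, 0],
)

```text
clock: 11.1
ee_pos: [0.5364, -0.0226, 0.1083]
orientation: [-3.141, 0.0, 0.254]
contact_force: [-0.3, 4.2, -1.9]
opening: 0.032
grip_force: 2.4
```

Emit:
move_arm(
  hand=[3.2, 3.2, 3.2, 3.2],
  dp=[
    [0, 0.03, 0],
    [0, 0.03, 0],
    [0, 0, 0],
    [0, 0, 0],
  ],
  yaw=[0, 0, 0, 0],
)

```text
clock: 11.5
ee_pos: [0.5367, -0.0237, 0.1086]
orientation: [-3.142, 0.0, 0.254]
contact_force: [-0.4, 1.4, -1.3]
opening: 0.0321
grip_force: 0.8
```

```bash
python3 - <<'E'
from h import *
im=snap('side','side4.png'); cv2.imwrite('pics/s4c.png',cv2.resize(im[270:370,260:380,::-1],None,fx=5,fy=5)); s=sensors.get_state(); print(s['ee_pos'],s['contact_force'],s['opening'],s['grip_force'])
E
```

```text
[ 0.53668621 -0.02375754  0.10857013] [-0.00789701  1.91840487 -1.08504921] 0.032232138093579964 0.8374135941267014
```

View pics/s4c.png

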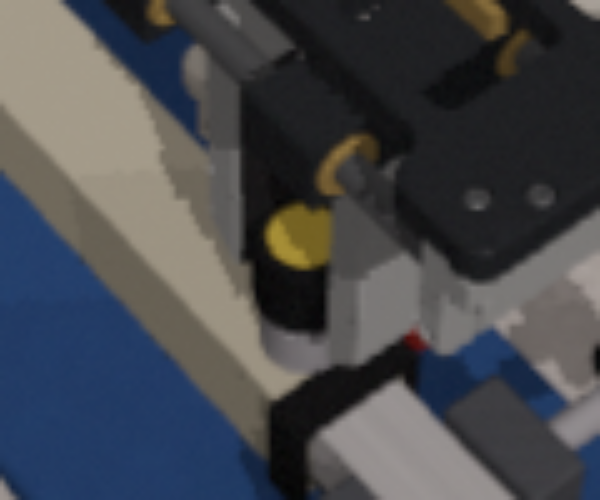

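The knob now sits low on its boss (crop (300,300)) and the push force has fallen to 1.5 N, so the pin has dropped. I'll open the fingers, go up and check.

Emit:
move_arm(
  hand=[5, 5.5, 5.5, 5.5, 5.5, 5.5, 5.5, 5.5, 5.5, 5.5, 5.5, 5.5],
  dp=[
    [0, 0, 0],
    [0, 0, 0],
    [0, 0, 0],
    [0, 0, -1],
    [0, 0, -2],
    [0, 0, -3],
    [0, 0, -3],
    [0, 0, -3],
    [-4, 0, 0],
    [-4, 0, 0],
    [-4, 0, 0],
    [-4, 0, 0],
  ],
  yaw=[0, 0, 0, 0, 0, 0, 0, 0, 0, 0, 0, 0],
)

```text
clock: 12.75
ee_pos: [0.3803, -0.0641, 0.2292]
orientation: [3.141, -0.001, 0.254]
contact_force: [-0.1, -0.1, -0.4]
opening: 0.0546
grip_force: 0.0
```

```bash
python3 - <<'E'
from h import *
t=snap('top','top5.png'); s=snap('side','side5.png')
cv2.imwrite('pics/c5.png',np.hstack([cv2.resize(x,(400,400)) for x in (t[200:350,300:450,::-1],s[250:400,250:400,::-1])]))
def yc(im):
    hsv=cv2.cvtColor(im,cv2.COLOR_RGB2HSV); m=(abs(hsv[...,0].astype(int)-25)<8)&(hsv[...,1]>150)&(hsv[...,2]>90)
    n,_,st,c=cv2.connectedComponentsWithStats(m.astype(np.uint8)); 
    return [(c[i],st[i,4]) for i in range(1,n) if st[i,4]>40]
A=yc(t);B=yc(s);print(A,B)
b=np.array([.25098,-.96799,0])
for a,_ in A:
  for q,_ in B:
    o,w=ray('top',*a);p,v=ray('side',*q);k=np.linalg.lstsq(np.c_[w,-v],p-o,rcond=None)[0];x=(o+w*k[0]+p+v*k[1])/2;print(x,b@(x-[.5083,.0849,0]))
for a in [(301.34,295.72)]:
  s0=yc(cv2.imread('pics/side1.png')[:,:,::-1].copy())
  for q,_ in s0:
    o,w=ray('top',*a);p,v=ray('side',*q);k=np.linalg.lstsq(np.c_[w,-v],p-o,rcond=None)[0];print('start',(o+w*k[0]+p+v*k[1])/2)
E
```

```text
[(array([399.36296296, 268.42222222]), np.int32(135))] [(array([320.6       , 316.78709677]), np.int32(155))]
[ 0.53717594 -0.02000339  0.10495274] 0.10879271910732552
start [0.50333844 0.10906083 0.10565315]
```

View pics/c5.png

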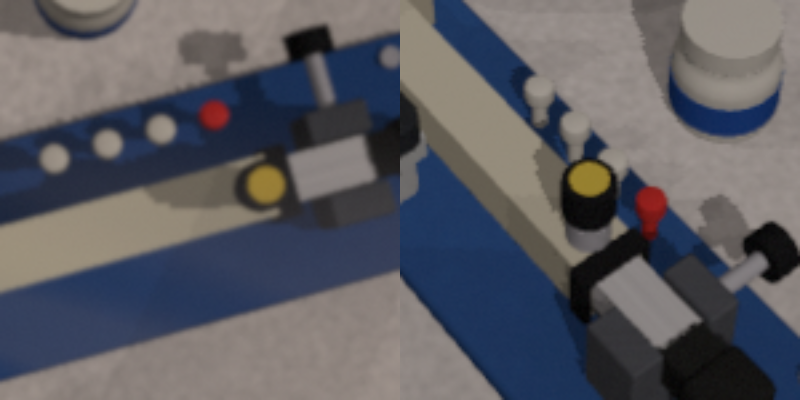

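The knob is free and low on its boss beside the red peg. The triangulated top is at z = 0.105, the home height, about 7 mm along from the peg. The bystanders haven't been touched.

```bash
python3 -c "
from station import sign_off
print(sign_off())"
```

```text
the job is handed in; nothing more can be done
None
```

The job is handed in: the pin is home in the hole beside the red peg (knob top measured at the home height, about 7 mm along from the peg), the knob is released, and the arm is clear, but the sign-off gave no verdict.

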